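# Centre the tail-standing torch on the photo turntable

## Task

The pocket torch balancing on its tail cap on the little photo turntable is off-centre and would swing in the product shots. With light pushes or taps of the fingertips, nudge it into the middle of the smallest ring on the turntable and leave it standing upright. Do not grip it, lift it or knock it over, and leave the other things on the table where they are.

Things in the scene. Friction and masses are not known exactly. Their poses are not given: they have to be found in the camera images.
- torch: Black pocket torch on its tail cap, lens up, 68 mm tall, 95 g, top-heavy. Rubber foot 24 mm diameter, 7 mm high; barrel 30 mm diameter to 50 mm up, yellow band, thin clip (ignore); head 32 mm diameter above. Origin: centre of the foot's underside, z up. Pushed near its foot it slides on the platter (under 1.5 N) and stops when the push stops; pushed high it tips over.
- platter_center (a point): Centre of the upper face of the turntable's round white platter, 120 mm diameter, 32 mm above the table; z up. Three printed rings, inside diameters 44 (black, the smallest), 76 and 106 mm (grey). The base is fixed; the gearbox keeps the platter from turning under light pushes. Free room for fingers all round above the platter's height.
- tape_measure: Bystander: yellow and black tape measure standing upright, 70 x 36 x 72 mm. Origin at the centre of its underside.
- impact_socket: Bystander: dark steel deep socket with a blue band, 38 mm diameter, 78 mm tall, standing. Origin at the centre of its underside.
- carton: Bystander: black and yellow retail carton, 46 x 46 x 92 mm, standing. Origin at the centre of its underside.
- speed_square: Bystander: flat triangular carpenter's square with a yellow fence, about 150 x 160 mm and 18 mm high, lying flat. Origin at its middle, on the table.
- screwdriver: Bystander: screwdriver 190 mm long, lying flat. Origin at its middle, on the table.
- lens_brush: Bystander: brush 150 mm long, lying flat. Origin at its middle, on the table.
- spray_can: Bystander: spray can 52 mm diameter, 150 mm tall, standing. Origin at the centre of its underside.
There are look-alikes about, which are no part of the job. What is shaped like the part that bears platter_center but brown or red is not meant.

How it is judged:
At the end, for the whole second after the job is handed in: The torch stands upright (within 3 degrees) and still on the platter, its axis within 6 mm of the platter's centre (its head inside the smallest ring seen from above) (horizontal distance between torch and platter_center below 0.006 m and z of torch in the frame of platter_center between -0.003 and 0.003 m and angle between torch's own z axis and vertical below 0.05 rad and linear speed of torch below 0.01 m/s); the robot touches nothing.
It fails at once if the torch is lifted or carried: its foot rises more than 6 mm off the platter (z of torch in the frame of platter_center above 0.006 m).
It fails at once if the torch is knocked over or off: it leans more than 20 degrees or drops from the platter (angle between torch's own z axis and vertical above 0.35 rad or z of torch in the frame of platter_center below -0.008 m).
It fails at once if the torch is gripped, pressed or hit hard: more than 5 N on it (contact force between any of the fingers, the arm and torch above 5 N).
It fails at once if the torch is shoved or flicked faster than 0.25 m/s (linear speed of torch above 0.25 m/s).
It fails at once if another thing on the table is moved more than 15 mm (distance of any of tape_measure, impact_socket, carton, speed_square, screwdriver, lens_brush, spray_can from where it was at the start of the episode above 0.015 m).
It also fails if it takes over 40 s, if anything falls off the work surface, if the arm or the gripper's body presses on something with over 40 N, if the wrist force passes 120 N, or if a joint passes its speed limit or range.

## Robot

A 6-joint arm with a two-finger parallel gripper is mounted at the origin on the work surface. World frame = base frame: x ahead of the robot, y to its left, z up, the work surface at z = 0. Lengths are in m, angles in rad, forces in N, time in s.
With the tool pointing down it reaches from about 0.275 to 0.75 m from the base axis. Payload 10.2 kg.
Tool frame: the origin (TCP) lies midway between the tips of the shut fingers; the grasp point (between the pads) lies 19 mm behind it; z points along the fingers, y is the line along which they close (so a half turn about z gives the same grasp; the last joint's range is limited). The gripper opens to 88 mm and grips with 3 to 60 N. Pads are 18 mm wide; open, the fingers measure 123 mm over their backs; the gripper's body (75 mm by 187 mm) begins 45 mm behind the grasp point.
Start: joints at [0.994, 0.313, 1.498, -0, 1.331, -0.223], TCP at [0.182, 0.492, 0.239] pointing down, gripper open.
Joint ranges: [-2.94, 2.94], [-0.97, 2.17], [0.19, 2.56], [-1.23, 4.37], [0.02, 3.11], [-2.88, 2.88]. Speed limits (rad/s): [2.39, 2.39, 3.01, 3.14, 3.14, 3.14].

## Interface

Orientations are given as a 3x3 rotation matrix whose columns are the frame's x, y, z axes.
In Python, from rig import manip gives the robot as it stands.
- The arm moves only by the tool drive_tool, never from a script. Its argument "moves" is a list of rows, each an object of numbers: "jaw": the opening in per cent of the stroke, from 0 (shut) to 100 (fully open); "dx", "dy", "dz": the shift along the tool's x, y, z in cm; "turn": the turn about the tool's z in rad. In form: [{"jaw": .., "dx": .., "dy": .., "dz": .., "turn": ..}, ...]. A call has exactly 8 rows; each row is the pose to reach, as a shift and turn from the pose commanded when the call began, along the tool's axes at that moment; what a row does not reach only later rows make up. A row lasts 1/10 s, in which the tool goes at most 50 mm and 8.59 degrees, less where a joint would pass 70% of its speed; a pose out of reach is approached as far as the arm can. A call with a gripper value outside its range is refused whole. The fingers move at their own pace and stop on an object; the grip force is fixed at half the most. Time passes only in rows, so rows that repeat a pose let the fingers close, or fill a call up. It gives the time, the measured TCP pose, the force, the opening and the grip force at its end, in the units of the state.
- manip.sense(): the state, without advancing time (a new reading comes with each control period).
- manip.get_image(name): name is "side" or "top" or "wrist"; returns a dict with "img" (420x560x3 uint8, red, green, blue), "z_map" (420x560 float32, m along the optical axis (not along the pixel's ray), 0 where there is no reading), "fx", "fy", "cx", "cy" (pixels), "dist" ([k1, k2, p1, p2, k3] as OpenCV has them; the pictures are not rectified), "world_to_cam" (4x4, takes a point from world to camera coordinates). Camera axes: x right, y down, z forward; pixel columns grow to the right and rows downward; lengths in m; the calibration is good to about 2 mm. A picture is of the moment at which its call begins.
- manip.job_done(): hands the job in; it is judged then, once.
Trained networks look in a picture, given as the dict that the camera call returned (one of the last four; its "shot" number tells which), for a name from the list of things; names that differ only in an ending like _2 or _b are one class to them, and where a whole thing is asked for, a point or a joint stands for the part that bears it (a point fixed in the world has none). Each returns a list of dicts, best first, with "score" (0 to 1); they miss things now and then, are a little off and sometimes report something else, mostly with a low value. They report only what shows in the picture. A call takes as long as a camera call. They do not tell look-alikes from the thing itself.
- manip.spot_in(picture, thing): "location" ([x, y, z] in m, in the coordinates of the camera as it stood for that picture, good to about 4 mm: the middle of the surface that is visible of it).
- manip.tip_of(picture, thing): "location" ([x, y, z] in m, in the coordinates of the camera as it stood for that picture, good to about 4 mm: a listed point, or the origin of a listed thing).
The state is a dict: "clock": time; "joint_positions": joint angles; "dq": joint speeds; "joint_efforts": joint torques, N m; "eef_pos": TCP position; "tool_rot": TCP orientation; "ft_force": force on the tool from outside, world axes, zero at the start; "ft_torque": the same for the moment, N m; "grip_width": opening from 0.0 (shut) to 1.0 (fully open); "grip_force": force on a finger pad.
Only numpy, scipy, OpenCV 4.12 (cv2) and the standard library are available. Lean on these libraries where they do the work, as an engineer would, in place of code of your own. Each camera call takes 0.05 s, during which the arm holds its last target. There are 200 camera calls.

## Working session

There is one attempt and no reset: what is moved stays moved. The work goes in short steps, Python scripts to look and compute and a tool call to move; the robot and the scene stay as the last step left them, time stands still between calls to the robot, and variables do not carry over. Pictures are saved under pics/ and viewed, at most 10 in all, crops included, and the job is handed in when it is done.

Besides the shell and the picture viewer there is one more tool, called after "Emit:" as name([rows], argument=value, ...), one row to a line, values as JSON. drive_tool: Moves the arm, as the interface text tells. Its arguments: {"type":"object","properties":{"moves":{"type":"array","items":{"type":"object","properties":{"jaw":{"type":"number"},"dx":{"type":"number"},"dy":{"type":"number"},"dz":{"type":"number"},"turn":{"type":"number"}}}}},"required":["moves"]}

```bash
mkdir -p pics; cat > h.py <<'E'
import numpy as np, cv2
from rig import manip
def tow(p,pt):
    return (np.linalg.inv(p["world_to_cam"])@np.r_[pt,1])[:3]
def pix(p,w):
    c=np.array(p["world_to_cam"])@np.r_[w,1]
    K=np.array([[p["fx"],0,p["cx"]],[0,p["fy"],p["cy"]],[0,0,1]])
    return cv2.projectPoints(c[:3].reshape(1,1,3),np.zeros(3),np.zeros(3),K,np.array(p["dist"]))[0].ravel()
def cloud(p):
    K=np.array([[p["fx"],0,p["cx"]],[0,p["fy"],p["cy"]],[0,0,1]])
    h,w=p["z_map"].shape
    uv=np.stack(np.meshgrid(np.arange(w),np.arange(h)),-1).reshape(-1,1,2).astype(float)
    n=cv2.undistortPoints(uv,K,np.array(p["dist"])).reshape(h,w,2)
    z=p["z_map"][...,None]
    c=np.concatenate([n*z,z,np.ones_like(z)],-1)
    return (c@np.linalg.inv(p["world_to_cam"]).T)[...,:3]
def save(n,im): cv2.imwrite(f"pics/{n}.png",im[...,::-1])
E
python3 - <<'E'
from h import *
np.set_printoptions(precision=4,suppress=True)
P={n:manip.get_image(n) for n in("side","top","wrist")}
save("a",np.vstack([cv2.resize(P["top"]["img"],(400,300)),cv2.resize(P["side"]["img"],(400,300))]))
save("top0",P["top"]["img"])
for n in P:
    for t in("torch","platter_center"):
        for r in manip.tip_of(P[n],t): 
            w=tow(P[n],r["location"]); print(n,t,round(r["score"],2),w,pix(P[n],w))
s=manip.sense(); print(s["clock"],s["eef_pos"],s["tool_rot"])
E
```

```text
side platter_center 0.92 [0.227  0.3226 0.0297] [105.5412 203.0813]
side platter_center 0.8 [0.5514 0.059  0.029 ] [282.5661 198.3218]
side platter_center 0.7 [ 0.4925 -0.1164  0.0345] [316.7066 256.1272]
top torch 0.75 [0.5847 0.075  0.0347] [250.3337 159.7305]
top platter_center 0.87 [ 0.4964 -0.1118  0.0341] [331.5426 197.6057]
top platter_center 0.77 [0.5526 0.0565 0.0387] [258.155  173.0538]
top platter_center 0.76 [0.2221 0.3248 0.032 ] [136.5242 319.7387]
top platter_center 0.69 [ 0.3742  0.2889 -0.0006] [158.3929 251.7402]
0.45 [0.1819 0.4925 0.2387] [[-0.9381  0.3465 -0.    ]
 [ 0.3465  0.9381 -0.0001]
 [ 0.     -0.0001 -1.    ]]
```

View pics/top0.png

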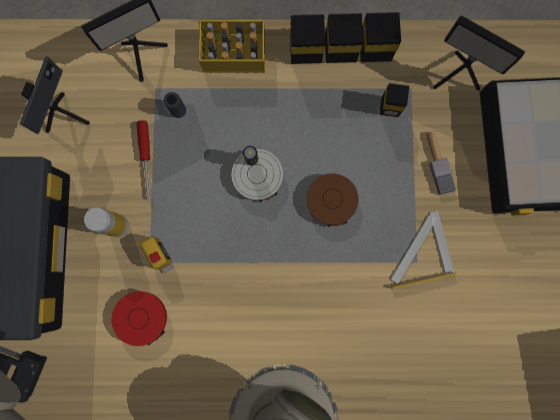

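View pics/a.png

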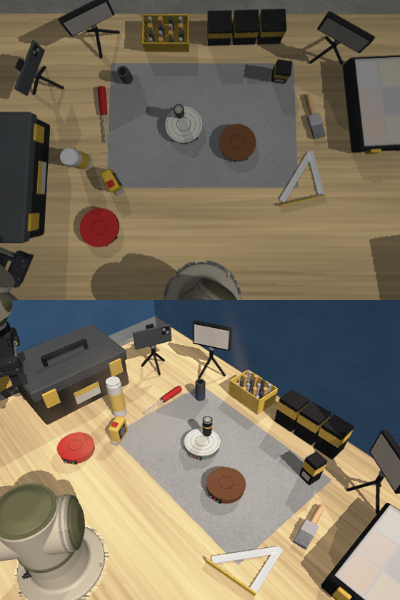

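Candidates for the platter in the top picture: white (257,174), brown (332,199), red (139,318). I choose the white one, because the torch stands on it at (250,155). The dark cylinder at (175,105) is the socket. Next: a close crop and a precise fit.

```bash
cat >> h.py <<'E'
from scipy.optimize import least_squares
def platter(p,c0=(.5526,.0565)):
    W=cloud(p); im=p["img"].astype(int)
    m=(abs(W[...,2]-.032)<.006)&(np.hypot(W[...,0]-c0[0],W[...,1]-c0[1])<.075)&(im.min(-1)>90)&(im.max(-1)-im.min(-1)<50)
    hull=cv2.convexHull(W[m][:,:2].astype(np.float32)); (c,r)=cv2.minEnclosingCircle(hull)
    return np.array(c),r,np.median(W[m][:,2]),m.sum()
def torch(p,c,r0=.06):
    W=cloud(p)
    m=(W[...,2]>.045)&(W[...,2]<.11)&(np.hypot(W[...,0]-c[0],W[...,1]-c[1])<r0)
    q=W[m]; top=q[q[:,2]>.097]; bar=q[(q[:,2]>.05)&(q[:,2]<.08)]
    cam=np.linalg.inv(p["world_to_cam"])[:2,3]
    def fit(q,r):
        x0=q[:,:2].mean(0)
        f=lambda x:np.hypot(q[:,0]-x[0],q[:,1]-x[1])-r
        d=x0-cam; return least_squares(f,x0+d/np.hypot(*d)*.01,loss="soft_l1",f_scale=.001).x
    return dict(n=(len(top),len(bar)),top=top[:,:2].mean(0) if len(top) else None,ztop=np.percentile(q[:,2],97),
      bar=fit(bar,.015) if len(bar)>8 else None)
E
python3 - <<'E'
from h import *
np.set_printoptions(precision=4,suppress=True)
out=[]
for n in("top","side"):
    p=manip.get_image(n); print(n,platter(p)); print(torch(p,(.5526,.0565)))
    u,v=pix(p,[.56,.06,.05]).astype(int); out.append(cv2.resize(p["img"][v-50:v+50,u-50:u+50],(400,400),interpolation=cv2.INTER_CUBIC))
    for a in manip.tip_of(p,"torch"): print("tip",tow(p,a["location"]),a["score"])
save("crop",np.hstack(out))
E
```

```text
top (array([0.5531, 0.0601]), 0.059947747737169266, np.float64(0.03236169839159686), np.int64(1731))
{'n': (164, 35), 'top': array([0.5865, 0.0727]), 'ztop': np.float64(0.10585967508933387), 'bar': array([0.5867, 0.0733])}
tip [0.5838 0.0735 0.0328] 0.75
side (array([0.5523, 0.0599]), 0.06192605197429657, np.float64(0.030572300033412214), np.int64(1398))
{'n': (115, 122), 'top': array([0.5849, 0.0707]), 'ztop': np.float64(0.10186267410689076), 'bar': array([0.5863, 0.0722])}
tip [0.5862 0.0756 0.034 ] 0.55
```

View pics/crop.png

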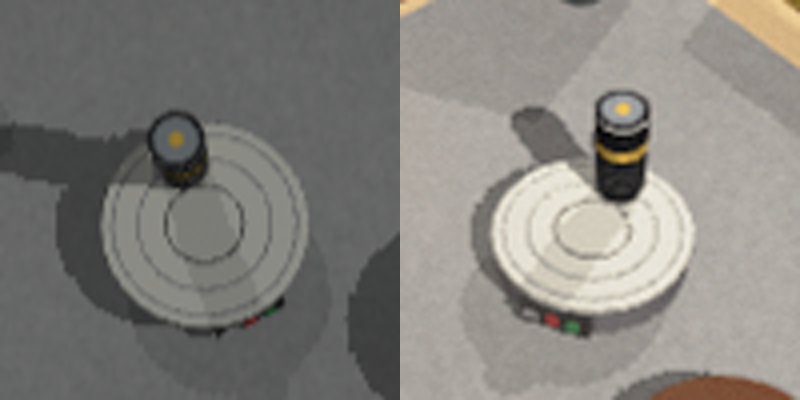

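The white platter carrying the torch is confirmed, with the torch off towards the upper left of the crop. Its head is wider than its barrel, so the finger's shape matters. I'll look at the fingers through the wrist camera.

```bash
python3 - <<'E'
from h import *
np.set_printoptions(precision=4,suppress=True)
p=manip.get_image("wrist"); s=manip.sense()
q=manip.get_image("side")
save("w",np.hstack([p["img"],q["img"]])[:, :800] if 0 else cv2.resize(p["img"],(400,300)))
R=np.array(s["tool_rot"]);T=(cloud(p)-s["eef_pos"])@R
m=(p["z_map"]>0)&(abs(T[...,2])<.15)&(T[...,2]<.02)&(T[...,2]>-.12)
print(m.sum(), "cam in tool",(np.linalg.inv(p["world_to_cam"])[:3,3]-s["eef_pos"])@R)
for sgn in(1,-1):
  for a in np.arange(-.1,.01,.006):
    k=m&(abs(T[...,2]-a)<.003)&(sgn*T[...,1]>0)
    if k.sum(): t=T[k];print(sgn,round(a,3),k.sum(),"x",t[:,0].min(),t[:,0].max(),"y",t[:,1].min(),t[:,1].max())
E
```

```text
61600 cam in tool [ 0.0668  0.0013 -0.1467]
1 -0.1 7539 x 0.021195418223217098 0.02459860156546714 y 6.385544179706409e-06 0.048298562818032964
1 -0.094 809 x 0.017204291563415113 0.022391463997697796 y 9.780690812385631e-05 0.054047499755486623
1 -0.088 2759 x 0.012957670028209915 0.034589897761311175 y 8.289540240182701e-05 0.05649043947395979
1 -0.082 11499 x 0.007897150345649102 0.03482786890054174 y 0.00012165240695457325 0.05964386377797281
1 -0.076 2884 x 0.002998718594742875 0.03452134924840875 y 9.702443104063654e-05 0.06379291314438444
1 -0.07 1466 x -0.0028306262927284527 0.03430177907852072 y 0.051246937620873276 0.06660085821349403
1 -0.064 573 x -0.007938080958917498 0.008967265335662146 y 0.051827050388591776 0.05380546051311287
1 -0.058 445 x -0.010645343326174436 0.004490705372960843 y 0.0520333544476099 0.053629897945914815
1 -0.052 332 x -0.01197048692795872 0.011186032036899256 y 0.05198614275770742 0.06195549453826501
1 -0.046 819 x -0.010831985462702812 0.011341998117075758 y 0.04504115044916299 0.06306469976045945
1 -0.04 534 x -0.009510835563045121 0.011205214
[... 1925 characters left out ...]
1756342511604e-05 0.011138559940761046 y -0.05847833999402601 -0.0432485983560207
-1 -0.028 539 x -0.003605377857585644 0.011064260782980324 y -0.058407873633323885 -0.04329886545122266
-1 -0.022 597 x -0.007034719384587847 0.011138710558426107 y -0.0579354954652784 -0.042268779032624666
-1 -0.016 474 x -0.009399098948545214 0.011167444670825425 y -0.05701377038665759 -0.042171559365122846
-1 -0.01 415 x -0.009338003544635085 0.011044204672903143 y -0.0568140555804471 -0.04214290683449468
-1 -0.004 337 x -0.00941239729234053 0.010947702525927758 y -0.055407669641015594 -0.042170819712636295
-1 0.002 20 x -0.007935863307003055 0.010112208209182828 y -0.050658880390544545 -0.042622638468340995
```

View pics/w.png

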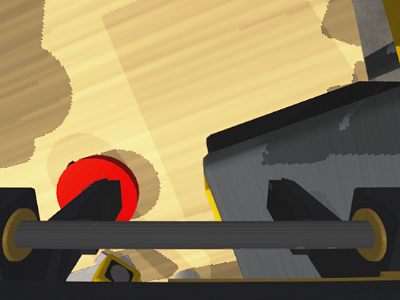

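```bash
python3 - <<'E'
from h import *
np.set_printoptions(precision=4,suppress=True)
p=manip.get_image("wrist"); s=manip.sense()
R=np.array(s["tool_rot"]);T=(cloud(p)-s["eef_pos"])@R
m=(p["z_map"]>0)
for sgn in(1,-1):
  for a in list(np.arange(-.054,-.036,.001))+list(np.arange(-.004,.006,.001)):
    k=m&(abs(T[...,2]-a)<.0005)&(sgn*T[...,1]>.04)&(sgn*T[...,1]<.07)&(abs(T[...,0])<.009)
    if k.sum(): t=sgn*T[k][:,1];print(sgn,round(a,4),k.sum(),np.percentile(t,[2,50]))
E
```

```text
1 -0.054 45 [0.0524 0.0529]
1 -0.053 51 [0.0523 0.0529]
1 -0.052 33 [0.0522 0.0528]
1 -0.051 31 [0.0523 0.0528]
1 -0.05 36 [0.0522 0.0529]
1 -0.049 23 [0.0522 0.0528]
1 -0.048 27 [0.0521 0.0528]
1 -0.047 25 [0.0477 0.0527]
1 -0.046 136 [0.0451 0.0492]
1 -0.045 133 [0.0453 0.049 ]
1 -0.044 40 [0.0451 0.0473]
1 -0.043 40 [0.0451 0.0477]
1 -0.042 31 [0.0453 0.0479]
1 -0.041 38 [0.0454 0.0471]
1 -0.04 26 [0.0455 0.0478]
1 -0.039 33 [0.0458 0.0481]
1 -0.038 32 [0.0458 0.0474]
1 -0.037 35 [0.0462 0.05  ]
1 -0.004 42 [0.0449 0.0455]
1 -0.003 40 [0.045  0.0454]
1 -0.002 35 [0.0452 0.0455]
1 -0.001 28 [0.0451 0.0454]
1 0.0 9 [0.0455 0.0456]
-1 -0.054 51 [0.0497 0.0502]
-1 -0.053 29 [0.0498 0.0501]
-1 -0.052 48 [0.0494 0.0501]
-1 -0.051 39 [0.0496 0.0501]
-1 -0.05 28 [0.0497 0.0501]
-1 -0.049 23 [0.0495 0.0501]
-1 -0.048 23 [0.0495 0.05  ]
-1 -0.047 25 [0.0448 0.05  ]
-1 -0.046 127 [0.0429 0.0469]
-1 -0.045 149 [0.0427 0.046 ]
-1 -0.044 43 [0.0426 0.0452]
-1 -0.043 41 [0.0426 0.046 ]
-1 -0.042 37 [0.0426 0.0452]
-1 -0.041 36 [0.0427 0.0452]
-1 -0.04 34 [0.0428 0.0457]
-1 -0.039 32 [0.0431 0.0466]
-1 -0.038 38 [0.0432 0.0458]
-1 -0.037 29 [0.0434 0.0448]
-1 -0.004 34 [0.0423 0.0427]
-1 -0.003 35 [0.0423 0.0427]
-1 -0.002 34 [0.0423 0.0426]
-1 -0.001 32 [0.0424 0.0428]
-1 0.0 6 [0.0428 0.0437]
```

```bash
python3 - <<'E'
from h import *
np.set_printoptions(precision=4,suppress=True)
p=manip.get_image("wrist"); s=manip.sense()
R=np.array(s["tool_rot"]);T=(cloud(p)-s["eef_pos"])@R
for c in (200,280,340):
  print(c)
  for r in range(296,420,4): print(r,T[r,c],p["img"][r,c]) if T[r,c,2]<.02 else None
E
```

```text
200
312 [ 0.0266 -0.0135 -0.0789] [54 54 56]
316 [ 0.0265 -0.0133 -0.0802] [57 57 59]
320 [ 0.0257 -0.0133 -0.0804] [66 66 67]
324 [ 0.0256 -0.013  -0.0817] [67 66 67]
328 [ 0.0242 -0.0132 -0.081 ] [65 64 66]
332 [ 0.0234 -0.0132 -0.0813] [66 67 67]
336 [ 0.0233 -0.013  -0.0824] [66 66 65]
340 [ 0.0224 -0.0131 -0.0824] [65 65 65]
344 [ 0.0218 -0.013  -0.0829] [64 64 64]
348 [ 0.0196 -0.0134 -0.0812] [72 68 64]
396 [ 0.0231 -0.0101 -0.0983] [25 26 31]
400 [ 0.0233 -0.0098 -0.0994] [33 32 35]
404 [ 0.0225 -0.0099 -0.0993] [34 33 35]
408 [ 0.0233 -0.0096 -0.1009] [32 33 35]
412 [ 0.0229 -0.0095 -0.1013] [32 32 35]
416 [ 0.0228 -0.0094 -0.102 ] [33 33 35]
280
312 [ 0.0263  0.003  -0.0784] [55 54 56]
316 [ 0.0266  0.003  -0.0804] [59 59 61]
320 [ 0.0253  0.003  -0.0797] [68 67 67]
324 [ 0.0252  0.003  -0.0811] [67 67 66]
328 [ 0.0251  0.0029 -0.0823] [66 66 67]
332 [ 0.0241  0.0029 -0.0822] [66 67 68]
336 [ 0.0232  0.0029 -0.0822] [66 66 66]
340 [ 0.0224  0.003  -0.0824] [64 64 64]
344 [ 0.021   0.003  -0.0817] [65 64 64]
348 [ 0.0197  0.003  -0.0812] [62 59 60]
392 [ 0.0175  0.0028 -0.09
[... 267 characters left out ...]

312 [ 0.0271  0.0152 -0.0798] [56 56 57]
316 [ 0.0263  0.0152 -0.0799] [60 58 58]
320 [ 0.0259  0.0151 -0.0808] [68 66 67]
324 [ 0.0255  0.0149 -0.0816] [67 67 68]
328 [ 0.0248  0.0149 -0.0819] [67 66 68]
332 [ 0.0238  0.015  -0.0818] [67 68 69]
336 [ 0.0232  0.015  -0.0822] [66 65 66]
340 [ 0.023   0.0148 -0.0833] [66 65 66]
344 [ 0.0213  0.0151 -0.0822] [62 63 63]
348 [ 0.0198  0.0153 -0.0814] [84 83 83]
392 [ 0.0175  0.0137 -0.0911] [105  83  40]
396 [ 0.0229  0.0122 -0.0981] [31 32 36]
400 [ 0.0227  0.0121 -0.0987] [34 33 35]
404 [ 0.023   0.0119 -0.0998] [31 31 34]
408 [ 0.0235  0.0116 -0.1011] [32 31 33]
412 [ 0.0221  0.0118 -0.1005] [31 32 34]
416 [ 0.0231  0.0114 -0.1023] [32 34 34]
```

Emit:
drive_tool([
  {"jaw": 100, "dx": -4, "dy": -2, "dz": 0, "turn": 0.07},
  {"jaw": 100, "dx": -8, "dy": -4, "dz": 0, "turn": 0.14},
  {"jaw": 100, "dx": -12, "dy": -6, "dz": 0, "turn": 0.21},
  {"jaw": 100, "dx": -16, "dy": -8, "dz": 0, "turn": 0.28},
  {"jaw": 100, "dx": -20, "dy": -10, "dz": 0, "turn": 0.35},
  {"jaw": 100, "dx": -24, "dy": -12, "dz": 0, "turn": 0.42},
  {"jaw": 100, "dx": -28, "dy": -14, "dz": 0, "turn": 0.49},
  {"jaw": 100, "dx": -30, "dy": -15, "dz": 0, "turn": 0.55},
])

```text
clock: 1.65
eef_pos: [0.4132, 0.2455, 0.2388]
tool_rot: [[-0.614, 0.789, 0.0], [0.789, 0.614, -0.0], [-0.001, 0.0, -1.0]]
ft_force: [-0.6, 1.0, 0.4]
grip_width: 1.002
grip_force: 0.0
```

```bash
cat > go.py <<'E'
import sys; from h import *
np.set_printoptions(precision=4,suppress=True)
C=np.array([.5528,.060]); U=np.array([.934,.358])
def plan(s_,z,ang=None,lat=0.):
    s=manip.sense(); R=np.array(s["tool_rot"]); h=np.arctan2(R[1,1],R[0,1])
    t=np.r_[C+s_*U+lat*np.array([-U[1],U[0]]),z]
    print("clk",s["clock"],"pos",s["eef_pos"],"cm",R.T@(t-s["eef_pos"])*100,"turn",h-np.arctan2(U[1],U[0]),"F",s["ft_force"],"jaw",s["grip_width"],"q6",s["joint_positions"][5])
E
python3 -c "
from go import *; plan(.028,.239)"
```

```text
clk 1.65 pos [0.4132 0.2455 0.2388] cm [-24.0272   2.2964  -0.0103] turn 0.29568196127827817 F [-0.6448  0.9826  0.439 ] jaw 1.001783176541235 q6 -0.3697342706586569
```

Emit:
drive_tool([
  {"jaw": 100, "dx": -4, "dy": 0.4, "dz": 0, "turn": 0.05},
  {"jaw": 100, "dx": -8, "dy": 0.8, "dz": 0, "turn": 0.1},
  {"jaw": 100, "dx": -12, "dy": 1.2, "dz": 0, "turn": 0.15},
  {"jaw": 100, "dx": -16, "dy": 1.6, "dz": 0, "turn": 0.2},
  {"jaw": 100, "dx": -20, "dy": 2.0, "dz": 0, "turn": 0.25},
  {"jaw": 100, "dx": -23, "dy": 2.2, "dz": 0, "turn": 0.295},
  {"jaw": 100, "dx": -24, "dy": 2.3, "dz": 0, "turn": 0.295},
  {"jaw": 100, "dx": -24, "dy": 2.3, "dz": 0, "turn": 0.295},
])

```text
clock: 2.45
eef_pos: [0.5781, 0.073, 0.2383]
tool_rot: [[-0.363, 0.932, -0.001], [0.932, 0.363, 0.0], [0.0, -0.001, -1.0]]
ft_force: [0.2, 0.6, 0.2]
grip_width: 1.0
grip_force: 0.0
```

```bash
python3 -c "
from go import *; plan(.028,.0345)
p=manip.get_image('wrist'); print(platter(p),torch(p,C)); save('w2',p['img'])"
```

```text
clk 2.45 pos [0.5781 0.073  0.2383] cm [-0.3116 -0.0181 20.3801] turn 0.0055813148897160825 F [0.1856 0.6271 0.1528] jaw 0.9995971542229833 q6 -0.4470697191578137
(array([0.5542, 0.0622]), 0.05981500819325447, np.float64(0.03181099804799842), np.int64(9767)) {'n': (1286, 164), 'top': array([0.5867, 0.075 ]), 'ztop': np.float64(0.10216425917364533), 'bar': array([0.586 , 0.0749])}
```

View pics/w2.png

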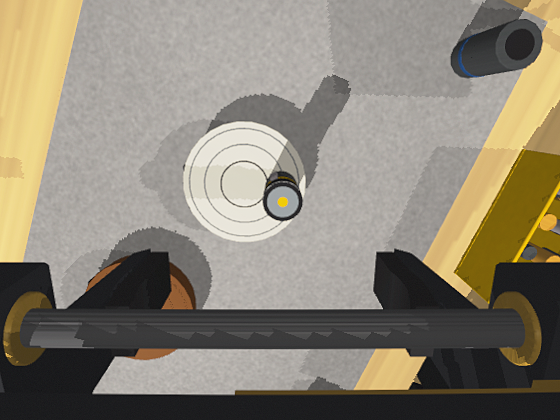

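The wrist view shows the white platter centred at (244,181) with the torch at (283,200), both consistent with the fit. Descending with the open fingers either side of the torch.

Emit:
drive_tool([
  {"jaw": 100, "dx": -0.3, "dy": 0, "dz": 3, "turn": 0},
  {"jaw": 100, "dx": -0.3, "dy": 0, "dz": 6, "turn": 0},
  {"jaw": 100, "dx": -0.3, "dy": 0, "dz": 9, "turn": 0},
  {"jaw": 100, "dx": -0.3, "dy": 0, "dz": 11, "turn": 0},
  {"jaw": 100, "dx": -0.3, "dy": 0, "dz": 12, "turn": 0},
  {"jaw": 100, "dx": -0.3, "dy": 0, "dz": 12.5, "turn": 0},
  {"jaw": 100, "dx": -0.3, "dy": 0, "dz": 12.5, "turn": 0},
  {"jaw": 100, "dx": -0.3, "dy": 0, "dz": 12.5, "turn": 0},
])

```text
clock: 3.3
eef_pos: [0.5794, 0.0709, 0.1148]
tool_rot: [[-0.364, 0.931, 0.002], [0.931, 0.364, -0.0], [-0.001, 0.002, -1.0]]
ft_force: [-0.1, -0.6, 0.1]
grip_width: 0.999
grip_force: 0.0
```

```bash
python3 -c "
from go import *; plan(.028,.0345)
p=manip.get_image('wrist'); s=manip.sense();R=np.array(s['tool_rot'])
t=torch(p,C);c=platter(p); print(c,t)
for v in(c[0],t['top'],[.5858,.0731],C): print('tool cm',(np.r_[v,0]-s['eef_pos'])@R*100)"
```

```text
clk 3.3 pos [0.5794 0.0709 0.1148] cm [-0.0626 -0.0857  8.0346] turn 0.006366694708408782 F [-0.0734 -0.6004  0.1148] jaw 0.9992279055359694 q6 -0.4511962650737565
(array([0.5542, 0.062 ]), 0.060028038918972015, np.float64(0.03185320982097495), np.int64(20686)) {'n': (3563, 655), 'top': array([0.5867, 0.0753]), 'ztop': np.float64(0.10202204133094184), 'bar': array([0.5864, 0.0748])}
tool cm [ 0.0981 -2.688  11.4768]
tool cm [ 0.1597  0.8245 11.4825]
tool cm [-0.0137  0.6591 11.4824]
tool cm [-0.0337 -2.8913 11.4765]
```

Emit:
drive_tool([
  {"jaw": 100, "dx": 0, "dy": 0, "dz": 1.5, "turn": 0},
  {"jaw": 100, "dx": 0, "dy": 0, "dz": 3, "turn": 0},
  {"jaw": 100, "dx": 0, "dy": 0, "dz": 4.5, "turn": 0},
  {"jaw": 100, "dx": 0, "dy": 0, "dz": 6, "turn": 0},
  {"jaw": 100, "dx": 0, "dy": 0, "dz": 6.8, "turn": 0},
  {"jaw": 100, "dx": 0, "dy": 0, "dz": 7.3, "turn": 0},
  {"jaw": 100, "dx": 0, "dy": 0, "dz": 7.6, "turn": 0},
  {"jaw": 100, "dx": 0, "dy": 0, "dz": 7.6, "turn": 0},
])

```text
clock: 4.15
eef_pos: [0.5791, 0.0707, 0.0379]
tool_rot: [[-0.364, 0.932, 0.0], [0.932, 0.364, -0.0], [-0.0, 0.0, -1.0]]
ft_force: [0.0, -0.2, -0.9]
grip_width: 0.998
grip_force: 0.0
```

```bash
python3 -c "
from go import *; plan(.028,.0345)
for n in('top','side'):
  p=manip.get_image(n); print(torch(p,(.585,.073),.025))
u,v=pix(p,[.58,.07,.07]).astype(int); save('s1',cv2.resize(p['img'][v-60:v+60,u-80:u+80],(640,480),interpolation=cv2.INTER_CUBIC))"
```

```text
clk 4.15 pos [0.5791 0.0707 0.0379] cm [-0.0575 -0.0421  0.3449] turn 0.005998144196622868 F [ 0.0081 -0.1736 -0.9235] jaw 0.9975835166405864 q6 -0.4512201920334999Traceback (most recent call last):
  File "<string>", line 4, in <module>
    p=manip.get_image(n); print(torch(p,(.585,.073),.025))
                                ~~~~~^^^^^^^^^^^^^^^^^^^^
  File "h.py", line 33, in torch
    return dict(n=(len(top),len(bar)),top=top[:,:2].mean(0) if len(top) else None,ztop=np.percentile(q[:,2],97),
                                                                                       ~~~~~~~~~~~~~^^^^^^^^^^^
    return _quantile_unchecked(
        a, q, axis, out, overwrite_input, method, keepdims, weights)
    return _ureduce(a,
                    func=_quantile_ureduce_func,
    ...<5 lines>...
                    overwrite_input=overwrite_input,
                    method=method)
    r = func(a, **kwargs)
    result = _quantile(arr,
                       quantiles=q,
    ...<2 lines>...
                       out=out,
                       weights=wgt)
    slices_having_nans = np.isnan(arr[-1, ...])
                                  ~~~^^^^^^^^^
IndexError: index -1 is out of bounds for axis 0 with size 0
```

Top view is blocked by the gripper, so I'll use the side view.

```bash
python3 -c "
from go import *
p=manip.get_image('side')
u,v=pix(p,[.58,.07,.07]).astype(int); save('s1',cv2.resize(p['img'][v-60:v+60,u-80:u+80],(640,480),interpolation=cv2.INTER_CUBIC))
s=manip.sense(); R=np.array(s['tool_rot']); W=cloud(p); T=(W-s['eef_pos'])@R
m=(W[...,2]>.045)&(W[...,2]<.08)&(np.hypot(W[...,0]-.586,W[...,1]-.073)<.025); t=T[m]; print(m.sum(),t.min(0)*100,t.max(0)*100)
"
```

```text
44 [-1.7116 -0.7128 -4.1275] [ 1.433   1.0613 -0.7476]
```

View pics/s1.png

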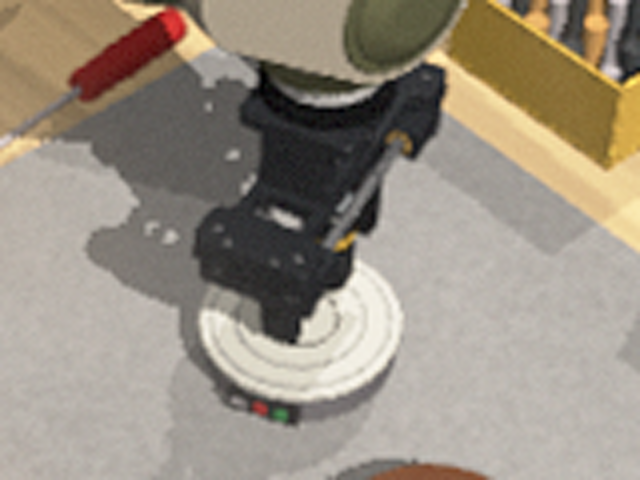

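Emit:
drive_tool([
  {"jaw": 100, "dx": -0.05, "dy": 0, "dz": 0.2, "turn": 0},
  {"jaw": 100, "dx": -0.05, "dy": 0, "dz": 0.35, "turn": 0},
  {"jaw": 100, "dx": -0.05, "dy": -0.4, "dz": 0.35, "turn": 0},
  {"jaw": 100, "dx": -0.05, "dy": -0.8, "dz": 0.35, "turn": 0},
  {"jaw": 100, "dx": -0.05, "dy": -1.2, "dz": 0.35, "turn": 0},
  {"jaw": 100, "dx": -0.05, "dy": -1.5, "dz": 0.35, "turn": 0},
  {"jaw": 100, "dx": -0.05, "dy": -1.6, "dz": 0.35, "turn": 0},
  {"jaw": 100, "dx": -0.05, "dy": -1.6, "dz": 0.35, "turn": 0},
])

```text
clock: 5.05
eef_pos: [0.5642, 0.0643, 0.0343]
tool_rot: [[-0.363, 0.932, 0.0], [0.932, 0.363, -0.0], [-0.0, 0.0, -1.0]]
ft_force: [-0.3, 0.4, 0.1]
grip_width: 1.002
grip_force: 0.0
```

```bash
cat >> go.py <<'E'
def wt():
    p=manip.get_image("wrist"); s=manip.sense(); R=np.array(s["tool_rot"]); T=(cloud(p)-s["eef_pos"])@R
    m=(p["z_map"]>0)&(abs(T[...,1])<.043)&(T[...,0]<.0185)&(T[...,0]>-.03)
    k=m&(T[...,2]<-.008)&(T[...,2]>-.045); t=T[k]
    if len(t)>20:
        f=least_squares(lambda c:np.hypot(t[:,0]-c[0],t[:,1]-c[1])-.015,[0,np.median(t[:,1])],loss="soft_l1",f_scale=.001).x
        f=f-[0,.0013]
        print("torch tool",f*100,len(t),"world",s["eef_pos"][:2]+(R[:2,:2]@f),"dist to C",s["eef_pos"][:2]+(R[:2,:2]@f)-C)
    print("top edge a",np.percentile(T[m&(T[...,2]<-.03)][:,2],[1,5]) if (m&(T[...,2]<-.03)).any() else None)
    return p
E
python3 -c "
from go import *; plan(-.029,.0345); save('w3',wt()['img'])"
```

```text
clk 5.05 pos [0.5642 0.0643 0.0343] cm [ 0.027  -4.1203 -0.0188] turn 0.0058327416148009625 F [-0.3148  0.3968  0.1458] jaw 1.0020201076747368 q6 -0.4645683994983142
torch tool [0.1384 2.329 ] 3370 world [0.5855 0.0741] dist to C [0.0327 0.0141]
top edge a [-0.0909 -0.0678]
```

View pics/w3.png

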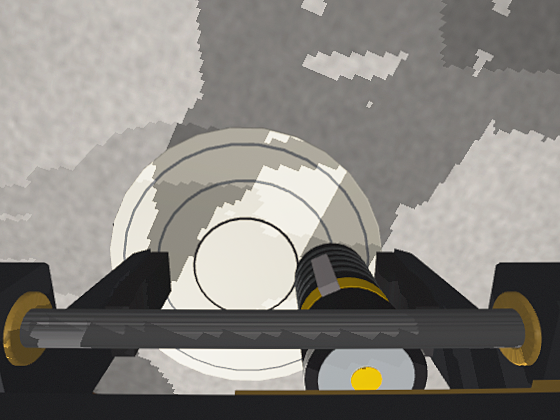

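The wrist view now shows the torch (340,280) between the fingers, the smallest ring at (246,266), and a small gap to the right-hand pad. Now a slow push along −y.

Emit:
drive_tool([
  {"jaw": 100, "dx": 0, "dy": -0.3, "dz": 0, "turn": 0},
  {"jaw": 100, "dx": 0, "dy": -0.5, "dz": 0, "turn": 0},
  {"jaw": 100, "dx": 0, "dy": -0.7, "dz": 0, "turn": 0},
  {"jaw": 100, "dx": 0, "dy": -0.9, "dz": 0, "turn": 0},
  {"jaw": 100, "dx": 0, "dy": -1.1, "dz": 0, "turn": 0},
  {"jaw": 100, "dx": 0, "dy": -1.3, "dz": 0, "turn": 0},
  {"jaw": 100, "dx": 0, "dy": -1.5, "dz": 0, "turn": 0},
  {"jaw": 100, "dx": 0, "dy": -1.6, "dz": 0, "turn": 0},
])

```text
clock: 5.9
eef_pos: [0.5492, 0.0585, 0.0342]
tool_rot: [[-0.363, 0.932, -0.0], [0.932, 0.363, -0.0], [0.0, -0.0, -1.0]]
ft_force: [1.6, -0.6, -0.5]
grip_width: 1.001
grip_force: 0.2
```

```bash
python3 -c "
from go import *; plan(-.029,.0345); p=wt(); save('w4',p['img']); print(platter(p))"
```

```text
clk 5.9 pos [0.5492 0.0585 0.0342] cm [ 0.0233 -2.511  -0.0259] turn 0.005910818915896898 F [ 1.6052 -0.5866 -0.541 ] jaw 1.0009661737368565 q6 -0.4779130698805214
torch tool [0.1277 2.8016] 3650 world [0.5748 0.0699] dist to C [0.022  0.0099]
top edge a [-0.0909 -0.068 ]
(array([0.5538, 0.0618]), 0.060417093336582184, np.float64(0.03185824130977555), np.int64(36079))
```

View pics/w4.png

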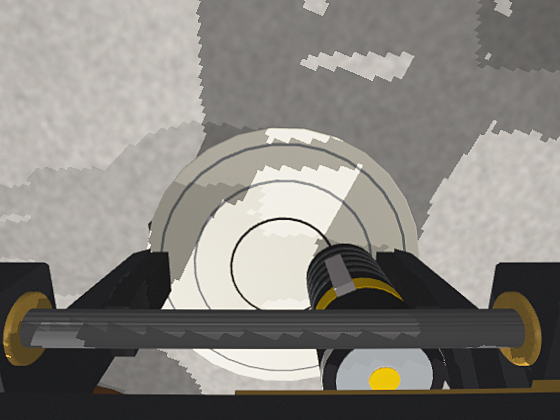

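The torch slides upright with the pad on its right side. Continuing.

Emit:
drive_tool([
  {"jaw": 100, "dx": 0, "dy": -0.2, "dz": 0, "turn": 0},
  {"jaw": 100, "dx": 0, "dy": -0.4, "dz": 0, "turn": 0},
  {"jaw": 100, "dx": 0, "dy": -0.6, "dz": 0, "turn": 0},
  {"jaw": 100, "dx": 0, "dy": -0.8, "dz": 0, "turn": 0},
  {"jaw": 100, "dx": 0, "dy": -1.0, "dz": 0, "turn": 0},
  {"jaw": 100, "dx": 0, "dy": -1.2, "dz": 0, "turn": 0},
  {"jaw": 100, "dx": 0, "dy": -1.4, "dz": 0, "turn": 0},
  {"jaw": 100, "dx": 0, "dy": -1.6, "dz": 0, "turn": 0},
])

```text
clock: 6.75
eef_pos: [0.5343, 0.0527, 0.0342]
tool_rot: [[-0.364, 0.932, 0.0], [0.932, 0.364, -0.0], [-0.0, 0.0, -1.0]]
ft_force: [-0.4, -0.1, 0.7]
grip_width: 0.999
grip_force: 0.2
```

```bash
python3 -c "
from go import *; plan(-.029,.0345); p=wt(); print(platter(p))"
```

```text
clk 6.75 pos [0.5343 0.0527 0.0342] cm [ 0.021  -0.9146 -0.026 ] turn 0.006022524267114471 F [-0.4437 -0.1182  0.6677] jaw 0.9992141549862724 q6 -0.4919549815011495
torch tool [0.1259 2.8019] 3775 world [0.5597 0.064 ] dist to C [0.0069 0.004 ]
top edge a [-0.0909 -0.0679]
(array([0.5458, 0.0611]), 0.06760160624980927, np.float64(0.03178823192130825), np.int64(34881))
```

Emit:
drive_tool([
  {"jaw": 100, "dx": 0, "dy": -0.2, "dz": 0, "turn": 0},
  {"jaw": 100, "dx": 0, "dy": -0.35, "dz": 0, "turn": 0},
  {"jaw": 100, "dx": 0, "dy": -0.5, "dz": 0, "turn": 0},
  {"jaw": 100, "dx": 0, "dy": -0.65, "dz": 0, "turn": 0},
  {"jaw": 100, "dx": 0, "dy": -0.75, "dz": 0, "turn": 0},
  {"jaw": 100, "dx": 0, "dy": -0.75, "dz": 0, "turn": 0},
  {"jaw": 100, "dx": 0, "dy": -0.75, "dz": 0, "turn": 0},
  {"jaw": 100, "dx": 0, "dy": -0.75, "dz": 0, "turn": 0},
])

```text
clock: 7.6
eef_pos: [0.5274, 0.0501, 0.0342]
tool_rot: [[-0.364, 0.932, -0.0], [0.932, 0.364, -0.0], [0.0, -0.0, -1.0]]
ft_force: [0.1, 0.2, 0.4]
grip_width: 0.998
grip_force: 0.0
```

```bash
python3 -c "
from go import *; plan(-.029,.0345); p=wt(); save('w5',p['img'])"
```

```text
clk 7.6 pos [0.5274 0.0501 0.0342] cm [ 0.0195 -0.1772 -0.0316] turn 0.006016400583637116 F [0.0911 0.2294 0.4352] jaw 0.9982076635015548 q6 -0.4986566356620974
torch tool [0.128  2.7911] 3560 world [0.553  0.0614] dist to C [0.0002 0.0014]
top edge a [-0.0909 -0.068 ]
```

View pics/w5.png

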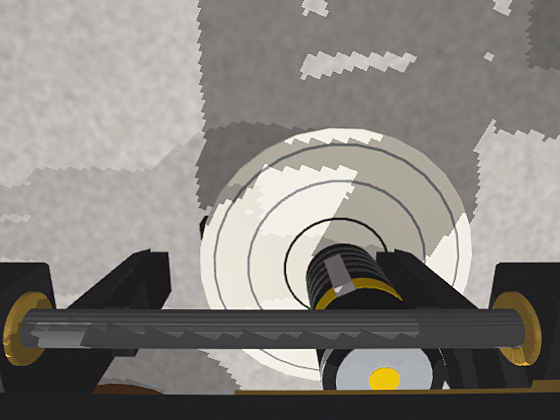

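The torch's foot now sits in the smallest ring (337,265). Backing off and then straight up.

Emit:
drive_tool([
  {"jaw": 100, "dx": 0, "dy": 0.4, "dz": 0, "turn": 0},
  {"jaw": 100, "dx": 0, "dy": 1.0, "dz": 0, "turn": 0},
  {"jaw": 100, "dx": 0, "dy": 1.8, "dz": 0, "turn": 0},
  {"jaw": 100, "dx": 0, "dy": 2.4, "dz": 0, "turn": 0},
  {"jaw": 100, "dx": 0, "dy": 2.4, "dz": 0, "turn": 0},
  {"jaw": 100, "dx": 0, "dy": 2.4, "dz": -1, "turn": 0},
  {"jaw": 100, "dx": 0, "dy": 2.4, "dz": -3, "turn": 0},
  {"jaw": 100, "dx": 0, "dy": 2.4, "dz": -5, "turn": 0},
])

```text
clock: 8.45
eef_pos: [0.5496, 0.0588, 0.0853]
tool_rot: [[-0.363, 0.932, -0.0], [0.932, 0.363, 0.0], [0.0, -0.0, -1.0]]
ft_force: [0.2, 0.1, 0.6]
grip_width: 1.0
grip_force: 0.0
```

Emit:
drive_tool([
  {"jaw": 100, "dx": 0, "dy": 0, "dz": -3, "turn": 0},
  {"jaw": 100, "dx": 0, "dy": 0, "dz": -6, "turn": 0},
  {"jaw": 100, "dx": 0, "dy": 0, "dz": -9, "turn": 0},
  {"jaw": 100, "dx": 0, "dy": 0, "dz": -12, "turn": 0},
  {"jaw": 100, "dx": 0, "dy": 0, "dz": -15, "turn": 0},
  {"jaw": 100, "dx": 4, "dy": 0, "dz": -15, "turn": 0},
  {"jaw": 100, "dx": 8, "dy": 0, "dz": -15, "turn": 0},
  {"jaw": 100, "dx": 12, "dy": 0, "dz": -15, "turn": 0},
])

```text
clock: 9.25
eef_pos: [0.5053, 0.1715, 0.2351]
tool_rot: [[-0.363, 0.932, 0.001], [0.932, 0.363, 0.0], [-0.0, 0.001, -1.0]]
ft_force: [0.8, -0.2, -0.3]
grip_width: 1.001
grip_force: 0.0
```

Emit:
drive_tool([
  {"jaw": 100, "dx": 4, "dy": 0, "dz": 0, "turn": 0},
  {"jaw": 100, "dx": 8, "dy": 0, "dz": 0, "turn": 0},
  {"jaw": 100, "dx": 11, "dy": 0, "dz": 0, "turn": 0},
  {"jaw": 100, "dx": 12, "dy": 0, "dz": 0, "turn": 0},
  {"jaw": 100, "dx": 12, "dy": 0, "dz": 0, "turn": 0},
  {"jaw": 100, "dx": 12, "dy": 0, "dz": 0, "turn": 0},
  {"jaw": 100, "dx": 12, "dy": 0, "dz": 0, "turn": 0},
  {"jaw": 100, "dx": 12, "dy": 0, "dz": 0, "turn": 0},
])

```text
clock: 10.05
eef_pos: [0.4631, 0.2814, 0.2342]
tool_rot: [[-0.362, 0.932, -0.0], [0.932, 0.362, -0.0], [-0.0, -0.0, -1.0]]
ft_force: [-0.1, 0.4, -0.6]
grip_width: 0.998
grip_force: 0.0
```

```bash
python3 - <<'E'
from go import *
plan(0,.2); out=[]
for n in("top","side"):
    p=manip.get_image(n); print(n,platter(p)); print(torch(p,(.5526,.0605),.04))
    u,v=pix(p,[.555,.06,.05]).astype(int); out.append(cv2.resize(p["img"][v-50:v+50,u-50:u+50],(400,400),interpolation=cv2.INTER_CUBIC))
save("fin",np.hstack(out))
E
```

```text
clk 10.05 pos [0.4631 0.2814 0.2342] cm [-23.89     0.3454   3.4268] turn 0.004533706699961504 F [-0.124   0.3888 -0.6489] jaw 0.9981537350706258 q6 -0.04065013323203978
top (array([0.5532, 0.06  ]), 0.06011907383799553, np.float64(0.03189165481922773), np.int64(1568))
{'n': (171, 31), 'top': array([0.5539, 0.06  ]), 'ztop': np.float64(0.1050742733821084), 'bar': array([0.5541, 0.0604])}
side (array([0.5525, 0.0585]), 0.06238311901688576, np.float64(0.03040498025945354), np.int64(1250))
{'n': (117, 128), 'top': array([0.5534, 0.0586]), 'ztop': np.float64(0.10161658499001713), 'bar': array([0.5539, 0.0595])}
```

View pics/fin.png

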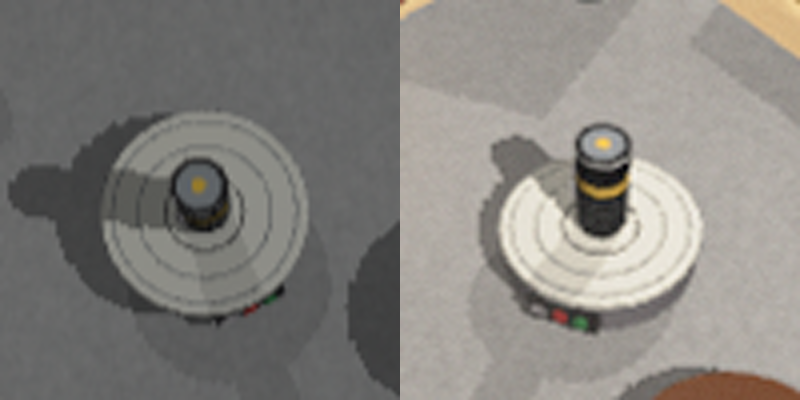

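Both views show the torch upright in the smallest ring, about 1 mm off centre.

```bash
python3 -c "
from rig import manip; print(manip.job_done())"
```

```text
the job is handed in; nothing more can be done
None
```

The torch is standing upright in the smallest ring, about 1 mm from the platter's centre by my camera fits; I handed the job in about 10 s into the 40 s limit, the arm clear, but no verdict came back.

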